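# Load the bench annealer with ring blanks and start it

### The arm

A 7-joint arm with a two-finger parallel gripper is mounted at the origin on the work surface. World frame = base frame: x ahead of the robot, y to its left, z up, the work surface at z = 0. Lengths are in m, angles in rad, forces in N, time in s.
With the tool pointing down it reaches from about 0.4 to 0.9 m from the base axis. Payload 5.5 kg.
Tool frame: the origin (TCP) lies midway between the tips of the shut fingers; the grasp point (between the pads) lies 19 mm behind it (r.tcp_to_grasp is the distance from the TCP to the grasp point, in m); z points along the fingers, y is the line along which they close (so a half turn about z gives the same grasp; the last joint's range is limited). The gripper opens to 92 mm and grips with 3 to 60 N. Pads are 19 mm wide; open, the fingers measure 130 mm over their backs; the gripper's body (75 mm by 190 mm) begins 47 mm behind the grasp point.
Start: joints at [1.46, 0.501, -0.427, 1.55, 0.221, 1.138, -0.21], TCP at [0.237, -0.605, 0.227] pointing down, gripper open.
Joint ranges: [-2.88, 2.88], [-0.31, 2.03], [-1.54, 1.56], [0.2, 2.42], [-1.41, 4.55], [0.19, 2.02], [-2.57, 2.57]. Speed limits (rad/s): [2.57, 2.57, 3.14, 3.14, 3.14, 3.14, 3.14].

### API

Orientations are given as [roll, pitch, yaw] about the fixed x, y, z axes, in that order (R = Rz(yaw) Ry(pitch) Rx(roll)).
In Python, from station import r gives the robot as it stands.
- The arm moves only by the tool carry_out, never from a script. Its argument "moves" is one flat list of numbers, 4 for each row, row after row: the shift along the tool's x, y, z each as a share of 8 cm, from -1 to 1, then the turn about the tool's z as a share of pi/2 rad, from -1 to 1. A call has 1 to 12 rows; each row is the pose to reach, as a shift and turn from the pose commanded when the call began, along the tool's axes at that moment; what a row does not reach only later rows make up. A row lasts 1/12 s, in which the tool goes at most 41.7 mm and 7.16 degrees, less where a joint would pass 70% of its speed; a pose out of reach is approached as far as the arm can. A call with a number of a shift or a turn outside -1 to 1 is refused whole. A call with a gripper value outside its range is refused whole. "claw" is the gripper command: -1 is fully open, 1 is shut, values between are in proportion, set as the call begins (left out, the last holds). The fingers move at their own pace and stop on an object; the grip force is fixed at half the most. Time passes only in rows, so rows that repeat a pose let the fingers close. It gives the time, the measured TCP pose, the force, the opening and the grip force at its end, in the units of the state.
- r.get_obs(): the state, without advancing time (a new reading comes with each control period).
- r.grab_frame(name): name is "scene" or "top" or "wrist"; returns the picture (400x640x3 uint8, blue, green, red); there is no depth.
- r.camera_info(name): a dict with "K" (3x3 intrinsics, pixels), "dist" ([k1, k2, p1, p2, k3] as OpenCV has them; the pictures are not rectified), "rvec" (rotation vector, rad) and "tvec" (3), from world to camera coordinates, as OpenCV has them. Camera axes: x right, y down, z forward; pixel columns grow to the right and rows downward; lengths in m; the calibration is good to about 2 mm. A picture is of the moment at which its call begins: read the wrist's pose just before it. camera_info takes no time and is no camera call; for the wrist camera it gives the pose at the moment of the call.
- r.job_done(): hands the job in; it is judged then, once.
The state is a dict: "time_s": time; "joints": joint angles; "dq": joint speeds; "joint_efforts": joint torques, N m; "ee_pos": TCP position; "eef_rot": TCP orientation; "ft_force": force on the tool from outside, world axes, zero at the start; "torque": the same for the moment, N m; "gripper_width": finger opening in m; "grip_force": force on a finger pad.
Only numpy, scipy, OpenCV 4.12 (cv2) and the standard library are available. Lean on these libraries where they do the work, as an engineer would, in place of code of your own. Each camera call takes 0.05 s, during which the arm holds its last target. There are 200 camera calls.

### The job

The upright loading tube of the annealer holds one flat ring blank; drop the other two small ring blanks from the bench into it, so that all three lie flat on one another in one column inside it. Only then push the sprung start plunger beside the tube fully down, keep it down for a moment, and let it spring back up. Leave the large ring, the disc and the other things on the bench where they are.

Things in the scene. Friction and masses are not known exactly. Their poses are not given: they have to be found in the camera images.
- blank1: small flat brass ring blank: outer diameter 60 mm, hole 36 mm, 14 mm thick, about 0.2 kg; the three are alike and may go in any order and either face up. Origin at its very centre (7 mm above the face it lies on), z along its axis. This one already lies at the bottom of the tube.
- blank2: small flat brass ring blank: outer diameter 60 mm, hole 36 mm, 14 mm thick, about 0.2 kg; the three are alike and may go in any order and either face up. Origin at its very centre (7 mm above the face it lies on), z along its axis. This one starts flat on the bench.
- blank3: small flat brass ring blank: outer diameter 60 mm, hole 36 mm, 14 mm thick, about 0.2 kg; the three are alike and may go in any order and either face up. Origin at its very centre (7 mm above the face it lies on), z along its axis. This one starts flat on the bench.
- tube_floor (a point): centre of the inner floor of the loading tube, an upright steel tube fixed on the annealer. z points up along its axis, x and y along the annealer's 160 and 220 mm sides. Bore 63 mm (the blanks have about 1.5 mm of room all round), outside 76 mm, 55 mm deep; the floor is 60 mm above the bench. Three blanks stand 42 mm high in it, 13 mm below the rim.
- tube_mouth (a point): centre of the tube's open mouth, level with the rim, 55 mm above tube_floor and 115 mm above the bench. The bore flares from 63 to 71 mm over the top 5 mm.
- annealer: grey low case, 160 mm (x) by 220 mm (y), 60 mm high, fixed to the bench at a place and yaw that vary; it carries the tube at (0, 45) mm and the plunger at (0, -80) mm. Origin under its centre.
- plunger_top (a point): centre of the top of the start plunger's round black mushroom cap, 36 mm in diameter; it stands on the annealer 125 mm from the tube's axis, its top 111 mm above the bench when up.
- plunger (a joint): travel of the start plunger in m: 0 up, 0.020 fully down. It moves straight down; the spring pushes back with about 4 N at the start and 12 N at full travel, and returns it to 0 when released.
- large_ring: a larger flat brass ring that is not for this tube: outer diameter 84 mm, hole 60 mm, 14 mm thick, lying among the blanks. Origin at its centre. Leave it where it is.
- steel_disc: solid steel disc without a hole, 76 mm in diameter, 14 mm thick, lying among the rings. Origin at its centre, 7 mm above the bench. Leave it.
- tin: small round aluminium tin among the rings, 40 mm diameter, 20 mm high. Origin under its centre. Leave it.
- tumbler: empty glass tumbler at the far side, 72 mm wide, 85 mm high. Origin under its centre. Leave it.
- jar: white ceramic jar with black lid at the near side, left of the rings, 64 mm wide, 60 mm high. Origin under its centre. Leave it.
- hammer: hammer, 240 mm long, its head about 90 mm wide and 26 mm high, lying across at the far side. Origin under its middle, x along the handle to the head. Leave it.
- burnisher: thin steel tool with a dark wooden handle, 180 mm long, 26 mm high, near the robot on the right. Origin under its middle. Leave it.
- bench_block: steel block, 90 x 90 x 25 mm, near the robot on the left. Origin under its centre. Leave it.
Not all that is in view belongs to the job. What is shaped like the blank2 but blue, purple or red is not meant.

How it is judged:
On the way, in this order (a step that is already met when the one before it is completed fails the run):
1. all three blanks lie flat in one column in the tube (horizontal distance between each of blank1, blank2, blank3 and tube_floor below 0.004 m and z of blank1 in the frame of tube_floor between 0.003 and 0.038 m and angle between the z axis of each of blank1, blank2, blank3 and the z axis of tube_floor, either way round below 0.08 rad and z of blank2 in the frame of tube_floor between 0.003 and 0.038 m and z of blank3 in the frame of tube_floor between 0.003 and 0.038 m and linear speed of each of blank1, blank2, blank3 below 0.02 m/s), for 0.2 s.
2. the start plunger is held fully down (at least 17 of its 20 mm) (value of joint plunger above 0.017 m), for 0.2 s.
At the end, for the whole second after the job is handed in: All three blanks lie flat (within 0.08 rad) and still in the tube in one column: each centre within 4 mm of the tube's axis and 3 to 38 mm above its floor; the plunger has been fully down after that and is back up (less than 4 mm down) (all of step 1 and value of joint plunger below 0.004 m); the robot touches nothing.
It fails at once if the plunger is pushed (more than 10 mm) before all three blanks are in the tube (value of joint plunger above 0.01 m and (not (horizontal distance between blank1 and tube_floor below 0.004 m and z of blank1 in the frame of tube_floor between 0.003 and 0.038 m and angle between the z axis of blank1 and the z axis of tube_floor, either way round below 0.08 rad) or not (horizontal distance between blank2 and tube_floor below 0.004 m and z of blank2 in the frame of tube_floor between 0.003 and 0.038 m and angle between the z axis of blank2 and the z axis of tube_floor, either way round below 0.08 rad) or not (horizontal distance between blank3 and tube_floor below 0.004 m and z of blank3 in the frame of tube_floor between 0.003 and 0.038 m and angle between the z axis of blank3 and the z axis of tube_floor, either way round below 0.08 rad))).
It fails at once if the large ring, the disc or another bystander is moved by more than 30 mm (distance of any of large_ring, steel_disc, tin, tumbler, jar, hammer, burnisher, bench_block from where it was at the start of the episode above 0.03 m).
It also fails if it takes over 70 s, if anything falls off the work surface, if the arm or the gripper's body presses on something with over 40 N, if the wrist force passes 120 N, or if a joint passes its speed limit or range.

## Working session

There is one attempt and no reset: what is moved stays moved. The work goes in short steps, Python scripts to look and compute and a tool call to move; the robot and the scene stay as the last step left them, time stands still between calls to the robot, and variables do not carry over. Pictures are saved under pics/ and viewed, at most 10 in all, crops included, and the job is handed in when it is done.

Besides the shell and the picture viewer there is one more tool, called after "Request:" as name(argument=value, ...) on one line, values as JSON. carry_out: Moves the arm, as the interface text tells. Shift numbers are shares of 8 cm and turn numbers shares of pi/2 rad, none past 1 either way. Its arguments: {"type":"object","properties":{"moves":{"type":"array","items":{"type":"number"}},"claw":{"type":"number"}},"required":["moves"]}

```bash
mkdir -p pics; cat > h.py <<'E'
import cv2, numpy as np
from station import r
from scipy.spatial.transform import Rotation as R
def cam(n):
    c=r.camera_info(n); return [np.array(c[k],float) for k in("K","dist","rvec","tvec")]
def ray(c,uv,z):
    K,d,rv,t=c; p=cv2.undistortPoints(np.array(uv,float).reshape(-1,1,2),K,d)[:,0]
    M=cv2.Rodrigues(rv)[0]; o=-M.T@t.ravel(); D=np.c_[p,np.ones(len(p))]@M
    return o+D*((z-o[2])/D[:,2])[:,None]
def proj(c,P):
    return cv2.projectPoints(np.array(P,float).reshape(-1,3),c[2],c[3],c[0],c[1])[0][:,0]
def rows(P,yaw_to=None):
    "shift in tool axes (units) from current pose to world P"
    o=r.get_obs(); M=R.from_euler('xyz',o['eef_rot']).as_matrix()
    return M.T@(np.array(P)-o['ee_pos'])/0.08
E
python3 - <<'E'
from h import *
a=r.grab_frame("top");b=r.grab_frame("scene")
cv2.imwrite("pics/top.png",a);cv2.imwrite("pics/scene.png",b)
for n in("top","scene"):
    c=cam(n);M=cv2.Rodrigues(c[2])[0];print(n,-M.T@c[3].ravel(),M[2],c[0][0,0])
o=r.get_obs();print(o['time_s'],o['ee_pos'],o['eef_rot'],o['gripper_width'],r.tcp_to_grasp)
E
```

```text
top [4.34399010e-01 1.06164474e-03 1.13476865e+00] [ 0.12567036 -0.00218817 -0.99206964] 414.9370494302867
scene [0.96070515 0.46295451 0.97680445] [-0.36480963 -0.43656321 -0.82239072] 434.8782831708282
0.1 [ 0.23706787 -0.60456128  0.22578441] [-3.13985530e+00 -6.55471320e-05  3.73737802e-01] 0.09160126990157773 0.0188
```

View pics/top.png

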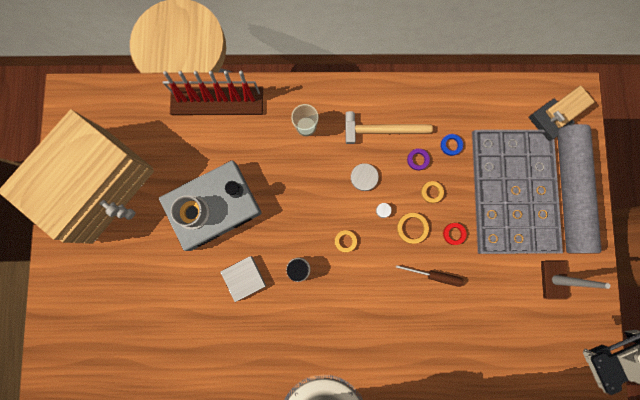

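View pics/scene.png

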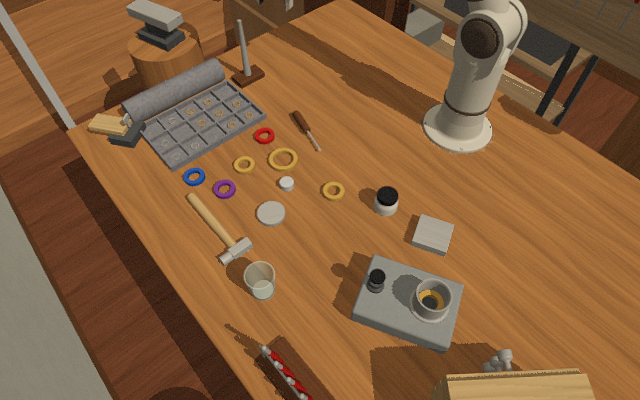

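The top view has two small brass rings at (432,191) and (346,241). The large brass ring is at (413,228), and there are red (455,233), blue (452,144) and purple (419,159) decoys. The tube is at about (188,208) and the plunger at (234,188). The two smallest plain brass rings fit the description. I'll measure them and confirm in an enlarged crop.

```bash
python3 - <<'E'
from h import *
im={n:cv2.imread(f"pics/{n}.png") for n in("top","scene")}
for n in im:
    c=cam(n);h=cv2.cvtColor(im[n],cv2.COLOR_BGR2HSV)
    m=cv2.inRange(h,(17,110,150),(32,255,255))
    cs,_=cv2.findContours(m,cv2.RETR_EXTERNAL,cv2.CHAIN_APPROX_NONE)
    for k in cs:
        if cv2.contourArea(k)<150: continue
        w=ray(c,k[:,0],0.014)[:,:2].astype(np.float32); (x,y),rad=cv2.minEnclosingCircle(w)
        e=cv2.fitEllipse(w)
        if rad<.06: print(n,"brass",k[:,0].mean(0),np.round([x,y,rad*2],4),np.round(e[0]+e[1],4))
    # plunger cap: dark blob
    m=cv2.inRange(h,(0,0,0),(180,255,38))
    cs,_=cv2.findContours(m,cv2.RETR_EXTERNAL,cv2.CHAIN_APPROX_NONE)
    for k in cs:
        a=cv2.contourArea(k); u=k[:,0].mean(0)
        if 80<a<1500 and ((n=="top" and 150<u[0]<320 and 150<u[1]<290) or (n=="scene" and 350<u[0]<470 and 170<u[1]<340)):
            (x,y),rad=cv2.minEnclosingCircle(ray(c,k[:,0],0.111)[:,:2].astype(np.float32)); print(n,"dark",u,a,np.round([x,y,2*rad],4))
a=cv2.resize(im["top"][140:260,150:270],None,fx=4,fy=4,interpolation=2)
b=cv2.resize(im["top"][140:260,330:480],None,fx=4,fy=4,interpolation=2)
cv2.imwrite("pics/ann.png",a);cv2.imwrite("pics/rings.png",b)
E
```

```text
top brass [345.32786885 240.78688525] [ 0.4644 -0.0631  0.0593] [ 0.4646 -0.0631  0.0561  0.0569]
top brass [412.54651163 227.88372093] [ 0.4989 -0.2448  0.0844] [ 0.4992 -0.2451  0.0805  0.0819]
top brass [432.23728814 191.71186441] [ 0.5978 -0.3013  0.0611] [ 0.5976 -0.3018  0.0563  0.0587]
top dark [297.01785714 269.89285714] 297.0 [0.3922 0.0611 0.0508]
top dark [234.11764706 188.76470588] 133.5 [0.593  0.2201 0.0435]
scene brass [333.63157895 190.28070175] [ 0.4649 -0.057   0.068 ] [ 0.465  -0.0583  0.0566  0.0646]
scene brass [244.68518519 164.35185185] [ 0.5979 -0.2949  0.0679] [ 0.5985 -0.2962  0.0569  0.0653]
scene brass [283.4939759 160.1686747] [ 0.5009 -0.2385  0.0943] [ 0.5004 -0.2396  0.0805  0.0907]
scene dark [377.04651163 276.65116279] 152.5 [0.5991 0.2299 0.0363]
scene dark [386.61818182 195.83636364] 273.5 [0.4268 0.0916 0.0574]
```

View pics/ann.png

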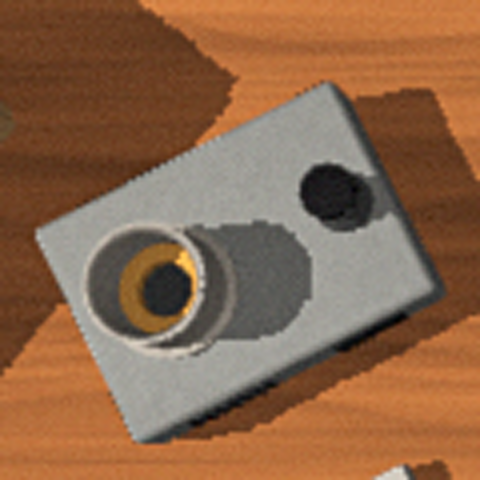

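View pics/rings.png

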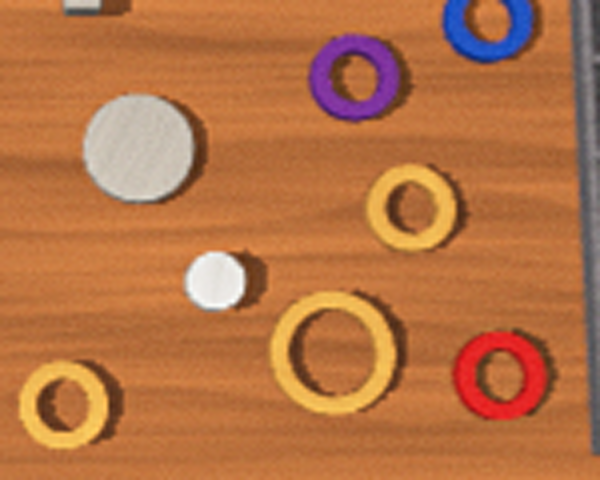

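The crops show plain brass rings of 60 mm at crop (412,208) and (64,405). The 84 mm ring at (333,352) is the large one, so the two small ones are the targets. The tube rim is at about crop (146,287) and the plunger cap at (331,193).

```bash
python3 - <<'E'
from h import *
c=cam("top")
t=ray(c,[[150+146/4,140+287/4]],.115)[0];p=ray(c,[[150+331/4,140+193/4]],.111)[0]
print(t,p,np.linalg.norm((t-p)[:2]),np.arctan2(*(t-p)[[1,0]])) 
s=cam("scene");print(proj(s,[t,p]))
for P in([.598,-.301,.16],[.464,-.062,.16],[t[0],t[1],.2]):print(rows(P)*8,"cm tool")
w=cam("wrist");M=cv2.Rodrigues(w[2])[0];print("wristcam",-M.T@w[3].ravel(),M[2])
E
```

```text
[0.53409482 0.33438902 0.115     ] [0.59315181 0.22235032 0.111     ] 0.12665068870097898 2.0558978818920908
[[433.01806562 291.2581919 ]
 [376.02567567 272.25623467]]
[ 44.68419158 -15.07161202   6.60756451] cm tool
[ 40.93504075 -42.21404498   6.65447494] cm tool
[ 61.93298903 -76.56439021   2.71552415] cm tool
wristcam [ 0.31029554 -0.57532865  0.38347547] [-0.2700341  -0.10377271 -0.95724229]
```

Request:
carry_out(moves=[0.47,-0.16,0.07,0,0.93,-0.31,0.14,0,0.93,-0.31,0.14,0], claw=-1)

```text
time_s: 0.35
ee_pos: [0.3059, -0.5472, 0.2144]
eef_rot: [-3.138, -0.006, 0.384]
ft_force: [1.5, 0.9, 0.2]
gripper_width: 0.092
grip_force: 0.0
```

Request:
carry_out(moves=[0.47,-0.16,0.07,0,0.93,-0.31,0.14,0,0.93,-0.31,0.14,0])

```text
time_s: 0.6
ee_pos: [0.3658, -0.4963, 0.2034]
eef_rot: [-3.138, -0.006, 0.385]
ft_force: [1.2, 1.1, 0.3]
gripper_width: 0.0918
grip_force: 0.0
```

Request:
carry_out(moves=[0.47,-0.16,0.07,0,0.93,-0.31,0.14,0,0.93,-0.31,0.14,0])

```text
time_s: 0.85
ee_pos: [0.4256, -0.4457, 0.1924]
eef_rot: [-3.138, -0.006, 0.386]
ft_force: [1.8, 1.6, -0.0]
gripper_width: 0.0917
grip_force: 0.0
```

Request:
carry_out(moves=[0.47,-0.16,0.07,0,0.93,-0.31,0.14,0,0.93,-0.31,0.14,0])

```text
time_s: 1.1
ee_pos: [0.4853, -0.395, 0.1812]
eef_rot: [-3.137, -0.006, 0.386]
ft_force: [1.2, 2.1, 0.4]
gripper_width: 0.0921
grip_force: 0.0
```

Request:
carry_out(moves=[0.47,-0.16,0.07,0,0.93,-0.31,0.14,0,0.93,-0.31,0.14,0])

```text
time_s: 1.35
ee_pos: [0.5449, -0.3443, 0.17]
eef_rot: [-3.137, -0.006, 0.385]
ft_force: [0.7, 3.1, 0.1]
gripper_width: 0.0918
grip_force: 0.0
```

Request:
carry_out(moves=[0.47,-0.16,0.07,0,0.93,-0.31,0.14,0,0.93,-0.31,0.14,0,0.93,-0.31,0.14,0])

```text
time_s: 1.68
ee_pos: [0.6005, -0.2991, 0.1589]
eef_rot: [-3.139, -0.001, 0.381]
ft_force: [0.1, -0.4, -0.5]
gripper_width: 0.0919
grip_force: 0.0
```

```bash
cat >> h.py <<'E'
def ring(name):
    "brass rings near the tool from the wrist image"
    c=cam("wrist");a=r.grab_frame("wrist");cv2.imwrite(f"pics/{name}.png",a)
    h=cv2.cvtColor(a,cv2.COLOR_BGR2HSV);m=cv2.inRange(h,(17,110,120),(32,255,255))
    for k in cv2.findContours(m,cv2.RETR_EXTERNAL,cv2.CHAIN_APPROX_NONE)[0]:
        if cv2.contourArea(k)<800: continue
        w=ray(c,k[:,0],0.014)[:,:2].astype(np.float32);(x,y),q=cv2.minEnclosingCircle(w);e=cv2.fitEllipse(w)
        print(k[:,0].mean(0),np.round([x,y,2*q],4),np.round(e[0]+e[1],4),rows([*e[0],.008]))
E
python3 -c "
from h import *
ring('w1');o=r.get_obs();print(o['ee_pos'],o['eef_rot'])"
```

```text
[243.14186851 252.47058824] [ 0.503  -0.2427  0.0843] [ 0.5068 -0.243   0.0646  0.0771] [-0.79669793 -1.10688825  1.88807258]
[ 58.07741935 228.79354839] [ 0.4651 -0.0608  0.0601] [ 0.4662 -0.0603  0.0556  0.0591] [-0.42640089 -3.41700563  1.89126678]
[324.02808989 194.84831461] [ 0.5989 -0.2988  0.0608] [ 0.5987 -0.299   0.0581  0.0593] [ 0.01240694 -0.03372557  1.88608645]
[ 0.59888053 -0.30200309  0.15888329] [-3.14012789e+00  5.11928217e-04  3.77550916e-01]
```

View pics/w1.png

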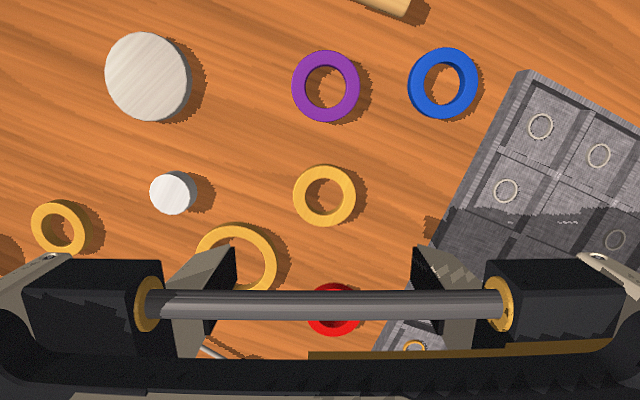

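The wrist view shows the small ring at (324,195), clear between the open fingers. I'll descend and grip its upper half.

Request:
carry_out(moves=[0.01,-0.03,0.5,0,0.01,-0.03,1,0,0.01,-0.03,1,0])

```text
time_s: 1.98
ee_pos: [0.591, -0.301, 0.0714]
eef_rot: [-3.132, 0.011, 0.372]
ft_force: [-2.3, 0.2, -1.6]
gripper_width: 0.0918
grip_force: 0.0
```

Request:
carry_out(moves=[0,0,0.45,0,0,0,0.8,0,0,0,0.88,0,0,0,0.88,0,0,0,0.88,0])

```text
time_s: 2.4
ee_pos: [0.5989, -0.3022, 0.0109]
eef_rot: [3.14, -0.001, 0.373]
ft_force: [0.2, 0.1, 1.8]
gripper_width: 0.092
grip_force: 0.0
```

Request:
carry_out(moves=[0,0,0,0,0,0,0,0,0,0,0,0,0,0,0,0,0,0,0,0,0,0,0,0], claw=1)

```text
time_s: 2.9
ee_pos: [0.5988, -0.3009, 0.0098]
eef_rot: [3.141, -0.0, 0.374]
ft_force: [-1.4, 0.7, 4.3]
gripper_width: 0.0586
grip_force: 30.0
```

Request:
carry_out(moves=[0,0,-0.3,0,0,0,-0.8,0,0,0,-1,0])

```text
time_s: 3.15
ee_pos: [0.6, -0.3013, 0.0925]
eef_rot: [3.139, -0.002, 0.374]
ft_force: [1.4, -0.8, -0.7]
gripper_width: 0.0587
grip_force: 30.0
```

Request:
carry_out(moves=[0,0,-0.5,0,0.0,-0.2,-1,0,0.27,-0.6,-1,0,0.27,-0.96,-1,0])

```text
time_s: 3.48
ee_pos: [0.595, -0.22, 0.1728]
eef_rot: [3.138, -0.008, 0.373]
ft_force: [1.2, 1.5, -2.4]
gripper_width: 0.0586
grip_force: 30.0
```

Request:
carry_out(moves=[0.13,-0.48,0,0,0.27,-0.96,0,0,0.27,-0.96,0,0])

```text
time_s: 3.73
ee_pos: [0.5817, -0.1301, 0.1693]
eef_rot: [-3.135, -0.001, 0.386]
ft_force: [-0.7, 2.6, -2.3]
gripper_width: 0.0584
grip_force: 30.0
```

Request:
carry_out(moves=[0.13,-0.48,0,0,0.27,-0.96,0,0,0.27,-0.96,0,0])

```text
time_s: 3.98
ee_pos: [0.5735, -0.0516, 0.1693]
eef_rot: [-3.135, -0.002, 0.385]
ft_force: [0.1, 2.3, -1.9]
gripper_width: 0.0583
grip_force: 30.0
```

```bash
python3 -c "
from h import *
o=r.get_obs();print(o['joints'],o['ee_pos'],o['gripper_width'],rows([.534,.334,.17]))"
```

```text
[ 0.49626455  0.46168386 -0.57705197  1.79049318  0.28986389  0.9764683
 -1.38248561] [ 0.5734879  -0.05162665  0.16933492] 0.05831769987443608 [ 1.35441282 -4.65235068  0.02277707]
```

Request:
carry_out(moves=[0.1,-0.25,0,0.07,0.15,-0.5,0,0.14,0.2,-0.75,0,0.21,0.28,-0.96,0,0.28,0.28,-0.96,0,0.35,0.28,-0.96,0,0.42,0.28,-0.96,0,0.5,0.28,-0.96,0,0.5])

```text
time_s: 4.65
ee_pos: [0.5671, 0.0168, 0.1688]
eef_rot: [3.141, 0.001, -0.415]
ft_force: [0.6, -0.4, -2.4]
gripper_width: 0.0586
grip_force: 30.0
```

```bash
python3 -c "
from h import *
o=r.get_obs();print(o['joints'],o['ee_pos'],o['eef_rot'],rows([.534,.334,.17]))"
```

```text
[ 0.25799359  0.41907116 -0.42180639  1.81628449  0.20641787  0.95043898
 -2.23823147] [0.56707092 0.01683303 0.16875014] [ 3.14094595e+00  7.27159326e-04 -4.15112903e-01] [-1.97718    -3.46115203 -0.01642386]
```

Request:
carry_out(moves=[-0.1,-0.1,0,-0.08,-0.2,-0.2,0,-0.16,-0.3,-0.3,0,-0.24,-0.4,-0.4,0,-0.32,-0.5,-0.5,0,-0.4,-0.6,-0.6,0,-0.48,-0.7,-0.7,0,-0.56,-0.8,-0.8,0,-0.64,-0.95,-0.95,0,-0.72,-0.95,-1,0,-0.8,-0.95,-1,0,-0.8])

```text
time_s: 5.57
ee_pos: [0.5294, 0.1221, 0.1691]
eef_rot: [-3.141, -0.001, 0.856]
ft_force: [0.5, -0.5, -2.3]
gripper_width: 0.0584
grip_force: 30.0
```

```bash
python3 -c "
from h import *
o=r.get_obs();print(o['joints'],o['ee_pos'],o['eef_rot'],rows([.48,.275,.17]))"
```

```text
[ 0.30806925  0.44102025 -0.73032598  1.86771495  0.35217086  0.96552724
 -1.29354326] [0.52937942 0.12212461 0.16907318] [-3.14064442e+00 -6.78281790e-04  8.55962370e-01] [ 1.03855754 -1.71876003 -0.00925107]
```

Request:
carry_out(moves=[0.26,-0.43,0,0,0.52,-0.86,0,0,0.52,-0.86,0,0])

```text
time_s: 5.82
ee_pos: [0.5028, 0.2062, 0.17]
eef_rot: [-3.137, -0.005, 0.853]
ft_force: [-0.6, 2.5, -0.9]
gripper_width: 0.0585
grip_force: 30.0
```

Request:
carry_out(moves=[0.26,-0.43,0,0,0.52,-0.86,0,0,0.52,-0.86,0,0,0.52,-0.86,0,0,0.52,-0.86,0,0])

```text
time_s: 6.23
ee_pos: [0.4823, 0.2734, 0.1689]
eef_rot: [3.141, 0.001, 0.845]
ft_force: [0.1, -1.1, -2.6]
gripper_width: 0.0586
grip_force: 30.0
```

```bash
python3 -c "
from h import *
o=r.get_obs();print(o['joints'],o['ee_pos'],o['eef_rot'])
c=cam('wrist');cv2.imwrite('pics/w2.png',r.grab_frame('wrist'));np.savez('pics/c2',*[x for x in c]);print(proj(c,[[.534,.334,.115],[.593,.222,.111]]))"
```

```text
[ 0.0248567   0.46816178 -0.74990156  1.84010945  0.37954159  0.98246599
 -1.61233396] [0.4822644  0.27339423 0.16886142] [3.14106133e+00 9.01298748e-04 8.45190597e-01]
[[321.56804022 105.87550704]
 [498.72111854 176.96101221]]
```

View pics/w2.png

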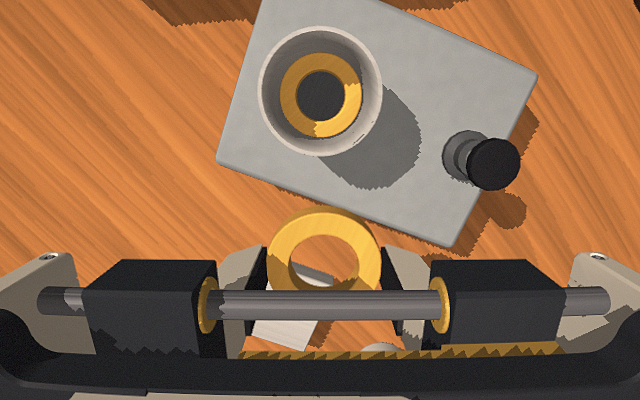

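```bash
python3 - <<'E'
from h import *
c=cam('wrist');M=cv2.Rodrigues(c[2])[0];print(-M.T@c[3].ravel())
t=ray(c,[[320,91]],.115)[0];p=ray(c,[[494,164]],.111)[0];print(t,p,np.linalg.norm((t-p)[:2]))
im=cv2.imread('pics/w2.png')
g=cv2.cvtColor(im,cv2.COLOR_BGR2GRAY)
for q in cv2.HoughCircles(cv2.GaussianBlur(g,(5,5),1),3,1.5,10,param1=150,param2=.6,minRadius=35,maxRadius=70)[0][:6]:print(q,ray(c,[q[:2]],.115)[0][:2])
# angular rim fit: outermost strong edges around seed
def fit(im,cx,cy,r0,r1,c,z):
    g=cv2.GaussianBlur(cv2.cvtColor(im,cv2.COLOR_BGR2GRAY),(3,3),0)
    P=cv2.warpPolar(g,(int((r1-r0)*0+r1*4),180),(cx,cy),r1,cv2.WARP_POLAR_LINEAR).astype(float)
    d=np.abs(P[:,2:]-P[:,:-2]);d[:,:r0*4]=0
    k=d.argmax(1)+1;a=np.arange(180)*np.pi/90;e=np.c_[cx+k/4*np.cos(a),cy+k/4*np.sin(a)]
    w=ray(c,e,z)[:,:2].astype(np.float32);E=cv2.fitEllipseDirect(w);print('fit',E,proj(c,[[*E[0],z]]))
fit(im,320,91,55,68,c,.115)
fit(im,494,164,20,31,c,.111)
print(proj(cam('top'),[t,p]),proj(cam('scene'),[t,p]))
for z in(.074,):print('blank1',ray(c,[[320,95]],z))
E
```

```text
[0.53500542 0.33210136 0.32636478]
[0.53963736 0.34005101 0.115     ] [0.59573475 0.23037661 0.111     ] 0.12318843557262245
[320.25  93.75  40.85] [0.53868689 0.33876217]
[323.25 270.75  59.15] [0.46132163 0.24915051]
[309.75  86.25  52.55] [0.53686968 0.34619539]
[369.75 137.25  50.6 ] [0.54446886 0.2988547 ]
[363.75 290.25  69.05] [0.47263968 0.21803003]
[324.75  81.75  54.2 ] [0.54531193 0.34212654]
fit ((0.5387222170829773, 0.3378233015537262), (0.07094500213861465, 0.07342597097158432), 7.17889404296875) [[321.32892099  94.91554922]]
fit ((0.5950831174850464, 0.2305772453546524), (0.035133153200149536, 0.037253811955451965), 27.71404266357422) [[493.03774271 164.41665118]]
[[184.29964773 209.52188609]
 [229.56336095 187.23488165]] [[433.30164977 294.73311366]
 [377.77093014 275.49017476]]
blank1 [[0.53868792 0.33952759 0.074     ]]
```

The wrist view shows the tube rim centred at (320,92), the cap at (494,164), and the held ring's outline spanning u 267–382 with its top at v≈206. I'll check the wrist calibration against the held ring, and the tube against the scene view.

```bash
python3 - <<'E'
from h import *
c=cam('wrist');o=r.get_obs();T=R.from_euler('xyz',o['eef_rot']).as_matrix();a=np.linspace(0,2*np.pi,200)
for dz in(-.0042,.0098):
    q=proj(c,o['ee_pos']+np.c_[.03*np.cos(a),.03*np.sin(a),0*a+dz]@T.T);print(dz,q.min(0),q.max(0))
im=cv2.imread('pics/w2.png');h=cv2.cvtColor(im,cv2.COLOR_BGR2HSV);m=cv2.inRange(h,(15,100,70),(35,255,255));m[:200]=0;m[291:]=0
m=cv2.morphologyEx(m,cv2.MORPH_OPEN,np.ones((5,5)));n,l,s,_=cv2.connectedComponentsWithStats(m);print(s[1:][s[1:,4]>500])
# tube in scene: rim outer extents
s=cam('scene')
for P in([.539,.3395,.115],[.534,.334,.115]):
    q=proj(s,np.array(P)+np.c_[.038*np.cos(a),.038*np.sin(a),0*a]);print('scene rim',q.min(0),q.max(0))
im=cv2.imread('pics/scene.png');cv2.imwrite('pics/sc_t.png',cv2.resize(im[255:335,345:475],None,fx=6,fy=6,interpolation=2))
E
```

```text
-0.0042 [265.4484276  212.56549582] [383.07623746 318.6187437 ]
0.0098 [269.63681418 204.40096296] [378.74991418 304.01798866]
[[ 266  205  116   85 5503]]
scene rim [415.30778315 277.97226383] [451.37065729 311.5062592 ]
scene rim [414.99220676 274.85055321] [450.89555125 308.09356235]
```

View pics/sc_t.png

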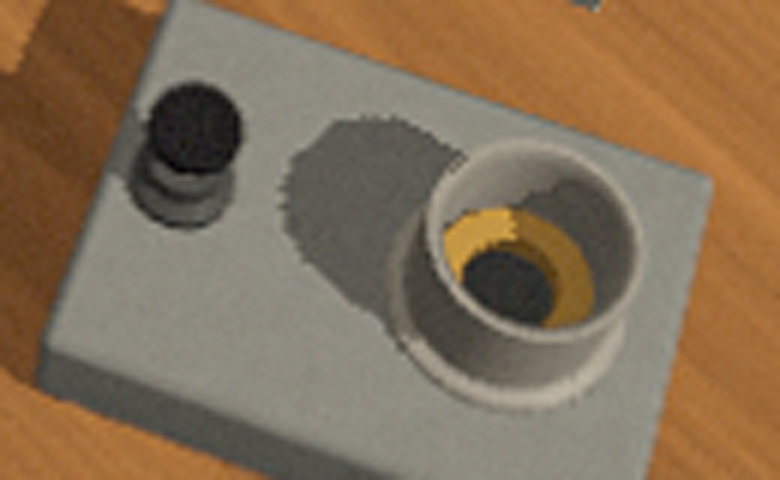

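The scene crop shows the rim spanning u 416–452 and v 278–312, which matches the wrist estimate of (0.539, 0.339). The held ring also projects where it should.

```bash
python3 -c "
from h import *
o=r.get_obs();print(o['ee_pos'],rows([.539,.3393,.150]))"
```

```text
[0.48272354 0.27245834 0.16876316] [ 1.0920682  -0.03042533  0.23327066]
```

Request:
carry_out(moves=[0.4,-0.03,0,0,0.8,-0.03,0.1,0,1,-0.03,0.23,0,1,-0.03,0.23,0])

```text
time_s: 6.62
ee_pos: [0.5357, 0.3356, 0.1487]
eef_rot: [-3.141, -0.0, 0.842]
ft_force: [-0.7, -0.8, -3.1]
gripper_width: 0.0587
grip_force: 30.0
```

Request:
carry_out(moves=[0.09,0,0,0,0.09,0,0,0,0.09,0,0,0,0.09,0,0,0,0.09,0,0,0])

```text
time_s: 7.03
ee_pos: [0.5384, 0.3401, 0.1512]
eef_rot: [3.141, -0.0, 0.844]
ft_force: [-1.0, 0.4, -2.7]
gripper_width: 0.0585
grip_force: 30.0
```

```bash
python3 -c "
from h import *
o=r.get_obs();print(o['ee_pos'],o['eef_rot'],o['ft_force'],rows([.539,.3393,.118]))"
```

```text
[0.53837076 0.34006271 0.1512177 ] [ 3.14083084e+00 -1.79091992e-04  8.44293483e-01] [-0.99255788  0.36092369 -2.68314289] [-0.00197621  0.01189605  0.41523011]
```

Request:
carry_out(moves=[0,0,0.1,0,0,0,0.2,0,0,0,0.28,0,0,0,0.34,0,0,0,0.4,0,0,0,0.4,0,0,0,0.4,0,0,0,0.4,0])

```text
time_s: 7.7
ee_pos: [0.5382, 0.3411, 0.1188]
eef_rot: [-3.142, -0.0, 0.845]
ft_force: [0.3, 0.9, -3.9]
gripper_width: 0.0585
grip_force: 30.0
```

Request:
carry_out(moves=[0,0,0,0,0,0,0,0,0,0,0,0,0,0,0,0,0,0,0,0,0,0,0,0], claw=-1)

```text
time_s: 8.2
ee_pos: [0.5384, 0.341, 0.119]
eef_rot: [3.141, -0.0, 0.845]
ft_force: [0.5, -0.2, -1.1]
gripper_width: 0.0906
grip_force: 0.0
```

Request:
carry_out(moves=[0,0,-0.5,0,-0.4,0,-0.7,0,-0.8,0,-0.7,0,-1,0,-0.7,0,-1,0,-0.7,0,-1,0,-0.7,0])

```text
time_s: 8.7
ee_pos: [0.4854, 0.2803, 0.1752]
eef_rot: [3.14, -0.001, 0.844]
ft_force: [0.7, 0.4, -0.9]
gripper_width: 0.0917
grip_force: 0.0
```

```bash
python3 -c "
from h import *
o=r.get_obs();print(o['joints'],o['ee_pos'],o['eef_rot'],rows([.4655,-.061,.16]))
a=r.grab_frame('wrist');cv2.imwrite('pics/w3.png',a[0:220,180:560])"
```

```text
[ 0.01773166  0.47082429 -0.75520647  1.82119782  0.38023059  0.99890247
 -1.61969651] [0.48537575 0.28031366 0.17523319] [ 3.14027759e+00 -5.39454651e-04  8.44198139e-01] [-3.35404092  2.64836581  0.19208846]
```

View pics/w3.png

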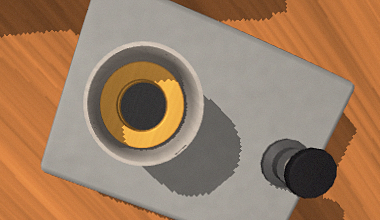

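The crop shows the second ring lying flat and concentric in the tube at (142,105). Next is the other ring.

Request:
carry_out(moves=[-0.38,0.3,0,0,-0.76,0.6,0,0,-0.84,0.66,0,0])

```text
time_s: 9.0
ee_pos: [0.4808, 0.1901, 0.1738]
eef_rot: [3.14, 0.004, 0.84]
ft_force: [-0.1, -0.9, -1.0]
gripper_width: 0.092
grip_force: 0.0
```

Request:
carry_out(moves=[-0.38,0.3,0,0,-0.76,0.6,0,0,-0.84,0.66,0,0])

```text
time_s: 9.25
ee_pos: [0.4755, 0.1042, 0.1741]
eef_rot: [3.14, 0.003, 0.839]
ft_force: [-0.3, 0.0, -1.2]
gripper_width: 0.0915
grip_force: 0.0
```

Request:
carry_out(moves=[-0.38,0.3,0.1,0,-0.76,0.6,0.19,0,-0.84,0.66,0.19,0])

```text
time_s: 9.5
ee_pos: [0.4694, 0.0188, 0.158]
eef_rot: [-3.141, 0.004, 0.838]
ft_force: [-0.9, -0.5, -0.3]
gripper_width: 0.0917
grip_force: 0.0
```

Request:
carry_out(moves=[-0.38,0.3,0,0,-0.76,0.6,0,0,-0.84,0.66,0,0,-0.84,0.66,0,0,-0.84,0.66,0,0])

```text
time_s: 9.92
ee_pos: [0.4656, -0.0599, 0.1596]
eef_rot: [-3.141, -0.001, 0.843]
ft_force: [-1.1, 0.3, -0.4]
gripper_width: 0.092
grip_force: 0.0
```

```bash
python3 -c "
from h import *
ring('w4');o=r.get_obs();print(o['joints'],o['ee_pos'],o['eef_rot'])"
```

```text
[323.26136364 193.77272727] [ 0.4656 -0.0595  0.0609] [ 0.4651 -0.0593  0.0581  0.0595] [-1.01250601e-02  3.06896180e-04  1.89514055e+00]
[ 0.68328884  0.30887933 -0.70737456  2.04811244  0.25950009  0.87171432
 -0.89434355] [ 0.46549966 -0.05886755  0.15961216] [-3.14129842e+00 -1.28969619e-03  8.45774286e-01]
```

Ring at (323,194) is directly below the tool, with a measured diameter of about 60 mm.

Request:
carry_out(moves=[0,0,0.5,0,0,0,1,0,0,0,1,0])

```text
time_s: 10.22
ee_pos: [0.4597, -0.0574, 0.0735]
eef_rot: [-3.13, 0.004, 0.848]
ft_force: [-1.9, -0.2, -0.4]
gripper_width: 0.0921
grip_force: 0.0
```

Request:
carry_out(moves=[0,0,0.45,0,0,0,0.8,0,0,0,0.88,0,0,0,0.88,0,0,0,0.88,0])

```text
time_s: 10.63
ee_pos: [0.4659, -0.0592, 0.0107]
eef_rot: [3.141, -0.001, 0.847]
ft_force: [0.2, -0.2, 0.4]
gripper_width: 0.0918
grip_force: 0.0
```

Request:
carry_out(moves=[0,0,0,0,0,0,0,0,0,0,0,0,0,0,0,0,0,0,0,0,0,0,0,0], claw=1)

```text
time_s: 11.13
ee_pos: [0.4649, -0.0604, 0.0095]
eef_rot: [3.141, -0.0, 0.845]
ft_force: [-1.2, -0.5, 4.2]
gripper_width: 0.0585
grip_force: 30.0
```

Request:
carry_out(moves=[0,0,-0.3,0,0,0,-0.8,0,0,0,-1,0,0,0,-1,0])

```text
time_s: 11.47
ee_pos: [0.4673, -0.0604, 0.0923]
eef_rot: [3.136, -0.003, 0.845]
ft_force: [1.2, 0.6, -2.5]
gripper_width: 0.0584
grip_force: 30.0
```

Request:
carry_out(moves=[0,0,-0.5,0,0,0,-1,0,0,0,-1,0,0,0,-1,0,0,0,-1,0])

```text
time_s: 11.88
ee_pos: [0.4634, -0.0607, 0.1679]
eef_rot: [-3.14, 0.002, 0.844]
ft_force: [0.0, 0.5, -2.5]
gripper_width: 0.0585
grip_force: 30.0
```

```bash
python3 -c "
from h import *
o=r.get_obs();print(o['ee_pos'],o['eef_rot'],rows([.539,.3395,.17]))"
```

```text
[ 0.46342113 -0.06065049  0.16785996] [-3.14022206e+00  1.60576376e-03  8.44390813e-01] [ 4.36667204 -2.61597429 -0.03017702]
```

Request:
carry_out(moves=[0.44,-0.26,0,0,0.87,-0.52,0,0,0.87,-0.52,0,0])

```text
time_s: 12.13
ee_pos: [0.4794, 0.0284, 0.1679]
eef_rot: [-3.137, -0.004, 0.854]
ft_force: [0.7, 1.0, -2.0]
gripper_width: 0.0584
grip_force: 30.0
```

Request:
carry_out(moves=[0.44,-0.26,0,0,0.87,-0.52,0,0,0.87,-0.52,0,0])

```text
time_s: 12.38
ee_pos: [0.494, 0.1089, 0.168]
eef_rot: [-3.137, -0.005, 0.856]
ft_force: [0.6, 1.6, -2.5]
gripper_width: 0.0584
grip_force: 30.0
```

Request:
carry_out(moves=[0.44,-0.26,0,0,0.87,-0.52,0,0,0.87,-0.52,0,0])

```text
time_s: 12.63
ee_pos: [0.5084, 0.1888, 0.168]
eef_rot: [-3.136, -0.005, 0.856]
ft_force: [0.7, 2.4, -1.5]
gripper_width: 0.0584
grip_force: 30.0
```

Request:
carry_out(moves=[0.44,-0.26,0,0,0.87,-0.52,0,0,0.87,-0.52,0,0])

```text
time_s: 12.88
ee_pos: [0.5227, 0.2683, 0.1678]
eef_rot: [-3.135, -0.004, 0.855]
ft_force: [-0.7, 1.8, -1.6]
gripper_width: 0.0582
grip_force: 30.0
```

Request:
carry_out(moves=[0.44,-0.26,0,0,0.87,-0.52,0.1,0,0.87,-0.52,0.2,0,0.87,-0.52,0.2,0,0.87,-0.52,0.2,0,0.87,-0.52,0.2,0])

```text
time_s: 13.38
ee_pos: [0.5396, 0.3363, 0.1516]
eef_rot: [-3.141, 0.003, 0.845]
ft_force: [0.6, -1.3, -1.8]
gripper_width: 0.0584
grip_force: 30.0
```

```bash
python3 -c "
from h import *
for i in range(2):
  o=r.get_obs();print(o['ee_pos'],o['eef_rot'],rows([.5385,.3400,.118]));r.grab_frame('top')"
```

```text
[0.53959663 0.33631766 0.15160639] [-3.14145811e+00  3.01610297e-03  8.44588297e-01] [ 0.0265803  -0.04075812  0.42000705]
[0.54013687 0.33625275 0.15230189] [3.14123129e+00 1.87214906e-03 8.43815186e-01] [ 0.02220265 -0.04657408  0.42871599]
```

Request:
carry_out(moves=[0.02,-0.04,0.05,0,0.02,-0.04,0.1,0,0.02,-0.04,0.2,0,0.02,-0.04,0.28,0,0.02,-0.04,0.34,0,0.02,-0.04,0.41,0,0.02,-0.04,0.41,0,0.02,-0.04,0.41,0,0.02,-0.04,0.41,0])

```text
time_s: 14.23
ee_pos: [0.5388, 0.3417, 0.1204]
eef_rot: [-3.142, -0.0, 0.845]
ft_force: [-0.2, -0.7, -2.8]
gripper_width: 0.0582
grip_force: 30.0
```

Request:
carry_out(moves=[0,-0.0,0.02,0,0,0,0.02,0,0,0,0.02,0])

```text
time_s: 14.48
ee_pos: [0.5391, 0.3419, 0.1193]
eef_rot: [3.141, -0.001, 0.845]
ft_force: [0.1, 0.1, -0.7]
gripper_width: 0.0583
grip_force: 30.0
```

Request:
carry_out(moves=[0,0,0,0,0,0,0,0,0,0,0,0,0,0,0,0,0,0,0,0,0,0,0,0], claw=-1)

```text
time_s: 14.98
ee_pos: [0.5388, 0.3415, 0.1188]
eef_rot: [3.142, -0.0, 0.845]
ft_force: [0.3, 0.2, 0.0]
gripper_width: 0.0905
grip_force: 0.0
```

Request:
carry_out(moves=[0,0,-0.5,0,-0.4,0,-0.7,0,-0.8,0,-0.7,0,-1,0,-0.7,0,-1,0,-0.7,0,-1,0,-0.7,0])

```text
time_s: 15.48
ee_pos: [0.4859, 0.2809, 0.1751]
eef_rot: [3.14, -0.0, 0.844]
ft_force: [0.3, 0.0, 0.4]
gripper_width: 0.0922
grip_force: 0.0
```

```bash
python3 -c "
from h import *
o=r.get_obs();print(o['ee_pos'],o['eef_rot'],rows([.595,.2303,.145]))
a=r.grab_frame('wrist');cv2.imwrite('pics/w5.png',cv2.resize(a[0:220,180:560],None,fx=2,fy=2))"
```

```text
[0.48585431 0.28088182 0.17513403] [ 3.14035924e+00 -3.84926050e-04  8.44196324e-01] [0.43363308 1.439318   0.37861786]
```

View pics/w5.png

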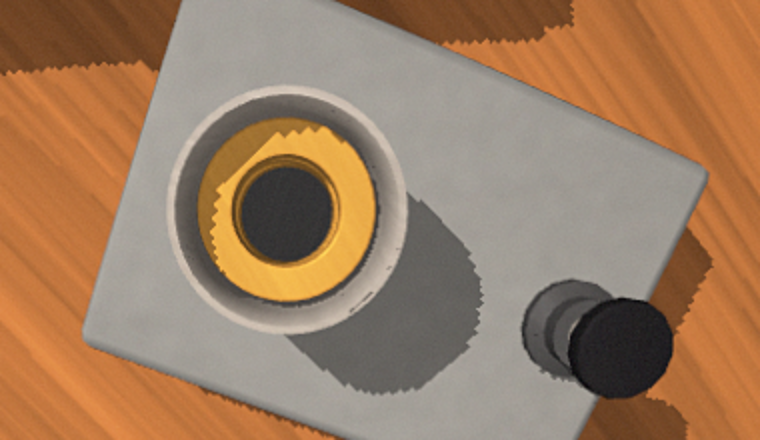

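The third ring lies flat and concentric. Its apparent size (about 90 px) puts its top near z = 0.103, so three are stacked. Next I'll shut the fingers and go over the plunger.

Request:
carry_out(moves=[0.12,0.4,0,0,0.22,0.72,0,0,0.22,0.72,0,0], claw=1)

```text
time_s: 15.78
ee_pos: [0.5468, 0.2534, 0.1744]
eef_rot: [3.139, -0.002, 0.838]
ft_force: [1.3, -1.5, 0.1]
gripper_width: 0.0765
grip_force: 0.0
```

Request:
carry_out(moves=[0.12,0.4,0,0,0.22,0.72,0.2,0,0.22,0.72,0.38,0,0.22,0.72,0.38,0,0.22,0.72,0.38,0,0.22,0.72,0.38,0])

```text
time_s: 16.28
ee_pos: [0.5943, 0.2335, 0.1446]
eef_rot: [-3.14, -0.001, 0.847]
ft_force: [-0.8, 0.4, -0.0]
gripper_width: 0.0363
grip_force: 0.0
```

```bash
python3 -c "
from h import *
o=r.get_obs();print(o['ee_pos'],o['eef_rot'],o['gripper_width'],rows([.5952,.2304,.091]))"
```

```text
[0.59430761 0.23348357 0.14458326] [-3.14018633e+00 -5.47811563e-04  8.47202336e-01] 0.036326226501030685 [-0.02186797  0.03482139  0.66973058]
```

Request:
carry_out(moves=[-0.02,0.03,0,0,-0.02,0.03,0,0,-0.02,0.03,0,0,-0.02,0.03,0,0,-0.02,0.03,0,0,-0.02,0.03,0.2,0,-0.02,0.03,0.3,0,-0.02,0.03,0.36,0,-0.02,0.03,0.36,0])

```text
time_s: 17.03
ee_pos: [0.5949, 0.2282, 0.1141]
eef_rot: [-3.14, 0.002, 0.845]
ft_force: [0.2, -0.0, 0.0]
gripper_width: 0.0003
grip_force: 0.0
```

Request:
carry_out(moves=[0,0,0.05,0,0,0,0.1,0,0,0,0.15,0,0,0,0.2,0,0,0,0.25,0,0,0,0.3,0,0,0,0.3,0,0,0,0.3,0])

```text
time_s: 17.7
ee_pos: [0.5964, 0.2291, 0.0931]
eef_rot: [3.141, -0.001, 0.845]
ft_force: [-3.9, -2.1, 11.2]
gripper_width: 0.0006
grip_force: 5.4
```

Request:
carry_out(moves=[0,0,0.02,0,0,0,0.04,0,0,0,0.05,0,0,0,0.05,0,0,0,0.05,0,0,0,0.05,0,0,0,0.05,0,0,0,0.05,0])

```text
time_s: 18.37
ee_pos: [0.5965, 0.2292, 0.0912]
eef_rot: [3.139, -0.001, 0.845]
ft_force: [-7.8, -4.4, 22.7]
gripper_width: 0.0005
grip_force: 11.4
```

It's against the stop at 22.7 N, z = 0.091. I'll hold briefly, then release.

Request:
carry_out(moves=[0,0,0,0,0,0,0,0,0,0,0,0,0,0,0,0,0,0,-0.2,0,0,0,-0.6,0,0,0,-1,0,0,0,-1,0,0,0,-1,0,0,0,-1,0,0,0,-1,0,0,0,-1,0])

```text
time_s: 19.37
ee_pos: [0.595, 0.2282, 0.166]
eef_rot: [-3.14, 0.002, 0.845]
ft_force: [0.2, -0.8, 0.0]
gripper_width: -0.0
grip_force: 0.0
```

```bash
python3 -c "
from h import *
a=r.grab_frame('scene');cv2.imwrite('pics/fin.png',a)"
```

```text
(no output)
```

View pics/fin.png

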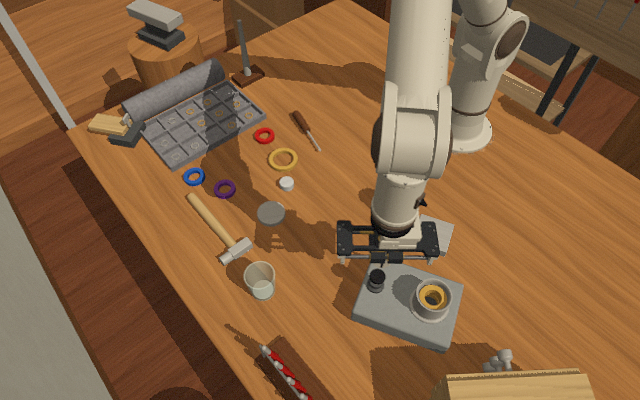

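The scene view shows the rings in the tube at (432,295), the plunger back up at (377,277), the other objects in place, and the robot clear of everything.

```bash
python3 -c "
from h import *
print(r.job_done())"
```

```text
the job is handed in; nothing more can be done
None
```

Both small ring blanks are in the tube, so all three lie flat in one column. I then pushed the plunger to its stop, held it there, and it sprang back up; the job was handed in at about 19 s of the 70 s limit, but the hand-in returned no verdict.

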